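# Run the drawer home and shoot its barrel bolt

## Robot

A 6-joint arm with a two-finger parallel gripper is mounted at the origin on a cart in front of the work surface, level with it; the furniture and walls round the work are solid. World frame = base frame: x ahead of the robot, y to its left, z up, the work surface at z = 0. Lengths are in mm, angles in rad, forces in N, time in s.
With the tool pointing down it reaches from about 275 to 1000 mm from the base axis. Payload 8.4 kg.
Tool frame: the origin (TCP) lies between the finger pads; the fingertips stand 22 mm ahead of it and the grasp point (between the pads) lies 3 mm ahead of it (r.nose_length is the z of the fingertips in the tool frame, in mm); z points along the fingers, y is the line along which they close (so a half turn about z gives the same grasp; the last joint's range is limited). The gripper opens to 85 mm and grips with 20 to 120 N. Pads are 22 mm wide; open, the fingers measure 114 mm over their backs; the gripper's body (76 mm by 85 mm) begins 54 mm behind the grasp point. The pads swing forward as they close: fully open they stand 13 mm farther back than shut.
Start: joints at [-1.249, 0.353, 1.633, -0, 1.155, -0.002], TCP at [198.856, -592.524, 253.281] pointing down, gripper open.
Joint ranges: [-2.63, 2.63], [-0.92, 2.1], [0.06, 2.66], [-1.3, 4.44], [0, 2.69], [-3.02, 3.02]. Speed limits (rad/s): [2.22, 2.22, 2.79, 3.14, 3.14, 3.14].

## Interface

Orientations are given as [roll, pitch, yaw] about the fixed x, y, z axes, in that order (R = Rz(yaw) Ry(pitch) Rx(roll)).
In Python, from rig import r, vision, status gives the robot as it stands (r), with the cameras (vision) and the readings (status).
- The arm moves only by the shell command python3 steer.py 'ROWS' [FORCE]. ROWS is a JSON list that holds a single list of rows (three levels of brackets), with 1 to 5 rows, each of 7 numbers: a rotation vector rx, ry, rz in rad, then dx, dy, dz in mm, then the opening from 0.0 (shut) to 1.0 (fully open); each row shifts and turns the commanded pose from where the row before left it, along the tool's axes as they then stand; what a row does not reach is not made up. A row lasts 1/12 s, in which the tool goes at most 41.7 mm and 0.125 rad, less where a joint would pass 70% of its speed; a pose out of reach is approached as far as the arm can. The fingers move at their own pace and stop on an object; FORCE is the grip in N (left out, the last holds). Time passes only in rows, so rows that do not move let the fingers close. It prints the time, the measured TCP pose, the force, the opening and the grip force at its end. Input that does not fit is refused with a message, and nothing moves.
- status.sense(): the state, without advancing time (a new reading comes with each control period).
- vision.grab_frame(name): name is "scene" or "top" or "wrist"; returns the picture (480x640x3 uint8, red, green, blue); there is no depth.
- vision.camera_params(name): a dict with "fx", "fy", "cx", "cy" (pixels), "rvec" (rotation vector, rad) and "tvec" (3), from world to camera coordinates, as OpenCV has them. Camera axes: x right, y down, z forward; pixel columns grow to the right and rows downward; lengths in mm; the calibration is good to about 2 mm. A picture is of the moment at which its call begins: read the wrist's pose just before it. camera_params takes no time and is no camera call; for the wrist camera it gives the pose at the moment of the call.
- r.sign_off(): hands the job in; it is judged then, once.
The state is a dict: "clock": time; "qpos": joint angles; "qvel": joint speeds; "joint_efforts": joint torques, N m; "eef_pos": TCP position; "tcp_rot": TCP orientation; "contact_force": force on the tool from outside, world axes, zero at the start; "wrist_torque": the same for the moment, N m; "opening": opening from 0.0 (shut) to 1.0 (fully open); "grasp_force": force on a finger pad.
Only numpy, scipy, OpenCV 4.12 (cv2) and the standard library are available. Lean on these libraries where they do the work, as an engineer would, in place of code of your own. Each camera call takes 0.05 s, during which the arm holds its last target. There are 200 camera calls.

## Task

Slide the walnut drawer, with the open tin of screws standing in it, off its board and over the small step down into the open bay of the pale drawer unit until it is fully home against the back; slide it rather than lifting it, and do not tip it or the tin. Then lock it in: raise the knob of the barrel bolt on the unit's deck, slide the bolt all the way into the keep on the drawer, and turn the knob down again so that it is caught by the barrel. Leave the screwdriver, the tape measure and the pine offcut where they lie.

Things in the scene. Friction and masses are not known exactly. Their poses are not given: they have to be found in the camera images.
- drawer_unit: Fixed open-topped drawer unit of pale wood, 282x218x62 mm. Origin: bench level, under the middle of the bay's mouth; +y into the bay, +x towards the deck, z up. Bay: x -83..83, y 0..206 mm (back stop), floor 17 mm above the bench; side walls 12 thick, 62 high, front ends rounded. At x 83..187 a closed compartment with its deck at z 62 mm.
- run_board: Fixed wooden board 166x282x21 mm flat on the bench, butted in line to the bay's mouth (unit's x -83..83, y -284..-2 mm). The drawer starts on it. The bay's floor lies 4 mm below its top. Origin: centre of the underside.
- drawer: Loose lidless walnut box: 161 (x) x 200 (y) x 46 mm, walls 10.5, inner floor 10 mm up, 0.3 to 0.55 kg. Origin: centre of the underside, z up. Its +y end goes in first; pinch the end wall at y -95 mm (its middle). It starts within 6 degrees of square. Fully home its origin is at x 0, y 106, z 17 mm in the unit's frame, axes parallel; play 2.7 mm each side.
- keep_mouth (a point): Middle of the opening of the steel keep, a small bridge 20 mm high on the rim of the drawer's +x wall (drawer's x 75, y -46, z 54.5 mm). The opening, 14 mm wide along y and 17 mm high, faces the bolt (9 mm thick), which enters only when the drawer is home within about 3 mm.
- screw_tin: Loose open round tin of screws, 65 mm diameter, 29 mm high, standing in the drawer at its middle or towards its +y end. Origin: centre of its underside, z up.
- barrel: Steel barrel of the bolt, fixed on the unit's deck. Origin on the deck at the bay's edge (unit's x 83, y 60, z 62 mm), axes as the unit's. The bolt's axis is 9.5 mm above it, along x. Plate 90x44 mm, barrel 16 mm thick in three pieces, 17.5 mm high; the middle piece is slotted along its top for the knob's stem.
- knob_ball (a point): Centre of the black ball knob (18 mm) on the bolt's 7 mm stem, 27 mm from the bolt's axis. In the unit's frame: x 147 mm with the bolt drawn, 115 shot; lowered: y 35, z 81 mm; upright: y 60, z 98.5 mm. It swings across the bolt in an arc about its axis (y 60, z 71.5).
- bolt (a joint): Slide of the bolt in m: 0 drawn, grows towards the keep (unit's -x), 0.032 fully shot. Friction 2 N; stays where it is left. It passes only with the knob within about 0.5 rad of upright; lower, the stem bears on the middle piece of the barrel, leaving 3 mm of play at either end.
- knob (a joint): Turn of the knob about the bolt in rad: 0 lowered (70 degrees from upright, towards the unit's -y), 1.22 upright, 1.42 stop. Light friction, stays where it is left. Starts anywhere between lowered and upright. At either end of the bolt's travel it can be lowered to 0.
- screwdriver: Loose screwdriver with an amber handle, 179 mm long, lying on the bench beside the board. Bystander.
- tape_measure: Loose yellow pocket tape measure, 33 x 75 x 63 mm, standing on the bench beside the board. Bystander.
- pine_offcut: Loose pale pine offcut, 85 x 125 x 19 mm, lying on the bench behind the back end of the unit. Bystander.

How it is judged:
By the outcome, as a careful person would: the job done as asked, in the order asked, and still so for the second after the job is handed in, with the robot touching nothing.
It also fails if it takes over 62 s, if anything falls off the work surface, if the arm or the gripper's body presses on something with over 40 N, if the wrist force passes 120 N, or if a joint passes its speed limit or range.

## Working session

There is one attempt and no reset: what is moved stays moved. The work goes in short steps, Python scripts to look and compute and a shell command to move; the robot and the scene stay as the last step left them, time stands still between calls to the robot, and variables do not carry over. Pictures are saved under pics/ and viewed, at most 10 in all, crops included, and the job is handed in when it is done.

```bash
ls; mkdir -p pics
python3 - <<'E'
from rig import r, vision, status
import cv2
for n in ["scene","top"]:
    im=vision.grab_frame(n); cv2.imwrite(f"pics/{n}0.png",im[:,:,::-1]); print(vision.camera_params(n))
print(status.sense(), r.nose_length)
E
```

```text
pics
rig.py
steer.py
{'fx': 537.2331538127112, 'fy': 537.2331538127112, 'cx': 323.93094558057675, 'cy': 243.35640832846713, 'rvec': array([ 0.96202698, -2.33458632,  1.15352578]), 'tvec': array([ 443.10038895,  306.15377322, 1164.61278027])}
{'fx': 433.7853165719965, 'fy': 433.7853165719965, 'cx': 319.5400789414448, 'cy': 240.62738440577363, 'rvec': array([ 2.10500171, -2.13931859,  0.17642353]), 'tvec': array([ 34.06312725, 621.8378815 , 942.7431762 ])}
{'clock': 0.1, 'qpos': array([-1.24938769e+00,  3.53572669e-01,  1.63406635e+00,  5.29596808e-06,
        1.15520043e+00, -2.40810546e-03]), 'qvel': array([ 0.00131751, -0.00215996, -0.00257676,  0.0011565 ,  0.0009535 ,
        0.00033376]), 'joint_efforts': array([ 1.67610964e-03, -6.06357408e+01, -3.42816532e+01,  1.19061319e-04,
        3.84337021e-03,  5.81263208e-06]), 'eef_pos': array([ 198.73617607, -592.13552418,  252.63780516]), 'tcp_rot': array([-3.14034588e+00, -7.84487466e-06,  3.23814601e-01]), 'contact_force': array([-0.75600441, -0.60680492, -0.29358173]), 'wrist_torque': array([-0.02696972,  0.02171667, -0.03384896]), 'grasp_force': 0.0, 'opening': 0.997138155220296} 22.0
```

View pics/scene0.png

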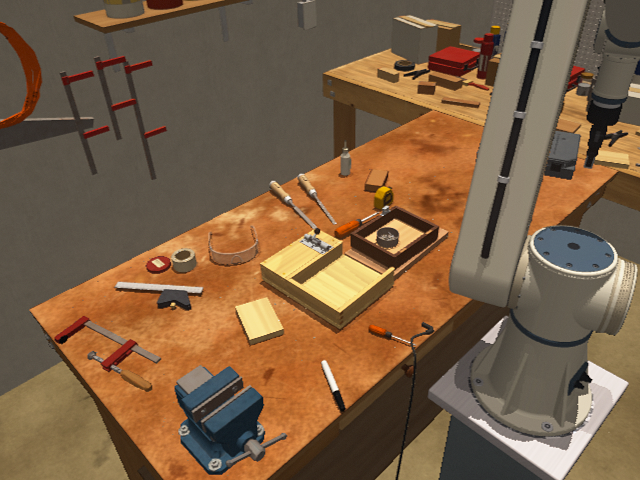

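View pics/top0.png

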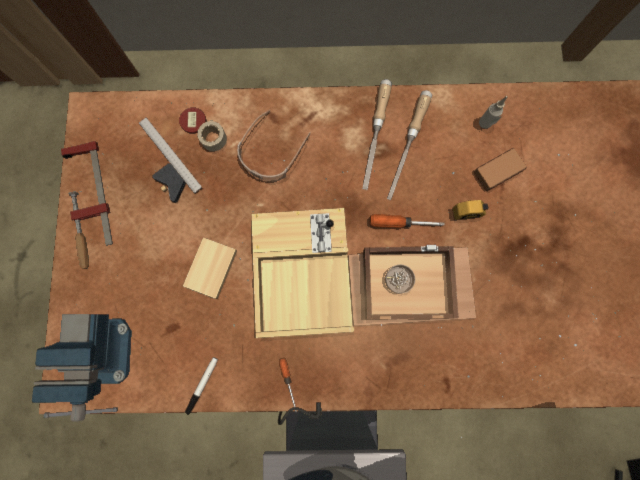

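The scene view shows the layout. In the top view the unit is around (300,270), with its mouth facing right. The drawer, with the tin at (399,280), is around (407,285), and the bolt is at (322,230). I'll enlarge that region.

Run:
```python
import cv2
im=cv2.imread("pics/top0.png")[195:345,235:495]
cv2.imwrite("pics/c1.png",cv2.resize(im,None,fx=3,fy=3,interpolation=cv2.INTER_CUBIC))
```

```text
(no output)
```

View pics/c1.png

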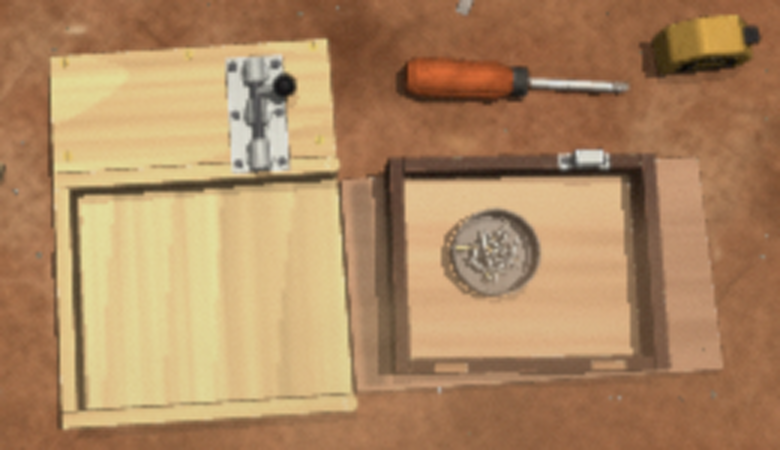

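```bash
cat > h.py <<'E'
from rig import r, vision, status
import numpy as np, cv2
from scipy.optimize import least_squares
from scipy.spatial.transform import Rotation as R
def proj(P,n,cp=None):
    c=cp or vision.camera_params(n)
    K=np.array([[c['fx'],0,c['cx']],[0,c['fy'],c['cy']],[0,0,1.]])
    return cv2.projectPoints(np.array(P,float).reshape(-1,3),c['rvec'],c['tvec'],K,None)[0][:,0]
def ray(px,n,z,cp=None):
    c=cp or vision.camera_params(n)
    Rm=cv2.Rodrigues(c['rvec'])[0]; o=-Rm.T@c['tvec']
    d=Rm.T@np.array([(px[0]-c['cx'])/c['fx'],(px[1]-c['cy'])/c['fy'],1])
    return o+d*(z-o[2])/d[2]
def place(pose,P):   # pose x,y,yaw ; P local
    P=np.array(P,float).reshape(-1,3); c,s=np.cos(pose[2]),np.sin(pose[2])
    return np.c_[pose[0]+c*P[:,0]-s*P[:,1],pose[1]+s*P[:,0]+c*P[:,1],P[:,2]]
def fit(P,px,n,x0,cp=None):
    px=np.array(px,float); cp=cp or vision.camera_params(n)
    s=least_squares(lambda q:(proj(place(q,P),n,cp)-px).ravel(),x0,x_scale=[100,100,1],loss='soft_l1')
    return s.x,proj(place(s.x,P),n,cp)-px
E
python3 - <<'E'
from h import *
cr=lambda L:[((u+.5)/3-.5+235,(v+.5)/3-.5+195) for u,v in L]
U=[(187,218,62),(187,0,62),(-95,218,62),(-95,0,62),(83,206,62),(-83,206,62),(83,0,62)]
q,e=fit(U,cr([(51,58),(327,40),(64,428),(356,406),(72,187),(80,410),(337,172)]),"top",[550,0,0]); print("unit",q,e.round(1).tolist())
B=[(83,-284,21),(-83,-284,21),(-83,-2,21)]
q2,e=fit(U+B,cr([(51,58),(327,40),(64,428),(356,406),(72,187),(80,410),(337,172),(697,158),(722,367),(357,390)]),"top",[550,0,0]); print("unit+board",q2,e.round(1).tolist())
D=[(80.5,100,67),(80.5,-100,67),(-80.5,-100,67),(-80.5,100,67),(70,89.5,67),(70,-89.5,67)]
d,e=fit(D,cr([(390,158),(655,154),(668,371),(395,373),(404,174),(641,171)]),"top",[450,-200,0]); print("drawer",d,e.round(1).tolist())
print("tin",ray(cr([(491,252)])[0],"top",60), "knob", ray(cr([(285,85)])[0],"top",95),"expected",place(q2,[[147,60,98.5],[147,35,81]]))
print("keep",place(d,[75,-46,0]), ray(cr([(591,159)])[0],"top",85))
E
```

```text
unit [ 5.12455393e+02 -4.48537871e+01  5.02786744e-02] [[-0.8, -0.7], [1.0, -0.9], [-0.4, 0.2], [1.0, 1.0], [-0.9, 0.3], [-0.5, 0.3], [1.1, -0.7]]
unit+board [ 5.12271070e+02 -4.46555775e+01  4.84425419e-02] [[-0.8, -0.8], [1.1, -0.9], [-0.6, 0.1], [0.8, 1.1], [-0.9, 0.3], [-0.7, 0.2], [1.1, -0.6], [-0.0, -1.1], [0.6, 0.4], [-0.2, 0.6]]
drawer [ 5.22004197e+02 -1.76990887e+02 -6.52428136e-03] [[-0.3, -0.0], [-0.0, 0.4], [0.2, 0.4], [0.0, 0.5], [-0.2, -0.8], [0.2, -0.7]]
tin [ 531.46994152 -152.0948844    60.        ] knob [6.54713486e+02 4.24053705e-01 9.50000000e+01] expected [[656.19320651  22.39230471  98.5       ]
 [657.40379645  -2.57836753  81.        ]]
keep [[ 596.70248633 -223.47922576    0.        ]] [ 596.83340317 -224.899335     85.        ]
```

```bash
python3 steer.py '[[[0, 0, 0.11, 0, 0, 0, 1], [0, 0, 0.11, 0, 0, 0, 1], [0, 0, 0.11, 0, 0, 0, 1], [0, 0, 0, 29, -29, 0, 1], [0, 0, 0, 29, -29, 0, 1]]]'; python3 steer.py '[[[0, 0, 0, 29, -29, 0, 1], [0, 0, 0, 29, -29, 0, 1], [0, 0, 0, 29, -29, 0, 1], [0, 0, 0, 29, -29, 0, 1], [0, 0, 0, 29, -29, 0, 1]]]'; python3 steer.py '[[[0, 0, 0, 29, -29, 0, 1], [0, 0, 0, 29, -29, 0, 1], [0, 0, 0, 29, -29, 0, 1], [0, 0, 0, 29, -29, 0, 1], [0, 0, 0, 0, 0, 0, 1]]]'
python3 - <<'E'
from h import *
s=status.sense();print(s['eef_pos'],s['tcp_rot'],s['qpos'])
c=vision.camera_params("wrist");im=vision.grab_frame("wrist");cv2.imwrite("pics/w1.png",im[:,:,::-1])
Rm=cv2.Rodrigues(c['rvec'])[0];print("cam at",-Rm.T@c['tvec'],"axes",Rm.round(2).tolist(),c)
E
```

```text
clock: 0.52
eef_pos: [256.6, -535.0, 252.7]
tcp_rot: [-3.141, 0.0, -0.01]
contact_force: [0.7, -0.1, 0.2]
opening: 1.003
grasp_force: 0.0
clock: 0.93
eef_pos: [404.0, -389.0, 253.1]
tcp_rot: [-3.141, 0.0, -0.006]
contact_force: [0.1, -0.1, 0.4]
opening: 1.002
grasp_force: 0.0
clock: 1.35
eef_pos: [524.0, -270.7, 253.1]
tcp_rot: [-3.14, -0.002, -0.002]
contact_force: [0.2, 0.1, 0.4]
opening: 0.998
grasp_force: 0.0
[ 524.04597672 -270.7184857   253.09209086] [-3.13985141e+00 -1.88265295e-03 -2.28121025e-03] [-0.48068846  0.29851464  1.71160587  0.00266668  1.13060383  1.09125218]
cam at [ 596.76677447 -271.11962753  374.91591728] axes [[-0.0, -1.0, -0.0], [-0.96, 0.0, 0.29], [-0.29, 0.0, -0.96]] {'fx': 419.69088314439836, 'fy': 419.69088314439836, 'cx': 317.7154547925914, 'cy': 240.01154955262118, 'rvec': array([-2.06406041,  2.06798557,  0.30485469]), 'tvec': array([-269.17535945,  464.54534957,  530.98081382])}
```

View pics/w1.png

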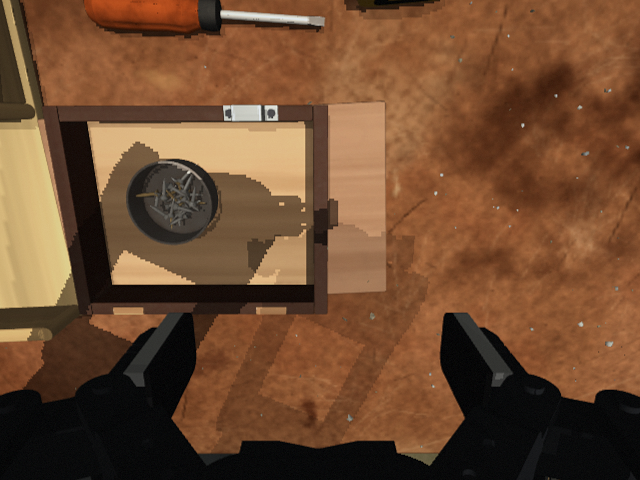

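The wrist view shows the drawer rim corners at about (45,107), (328,104), (327,314) and (80,314). The board's back corners are at (385,102) and (386,291).

Run:
```python
from h import *
D=[(80.5,100,67),(80.5,-100,67),(-80.5,-100,67),(-80.5,100,67),(70,-89.5,67),(70,89.5,67)]
d,e=fit(D,[(45,107),(328,104),(327,314),(80,314),(314,122),(63,123)],"wrist",[520,-180,0]); print("drawer",d,e.round(1).tolist())
print("board",ray((385,102),"wrist",21),ray((386,291),"wrist",21), "pred",place([512.3,-44.7,.0484],[(83,-284,21),(-83,-284,21)]))
print("grasp",place(d,[0,-95,0]))
```

```text
drawer [ 5.19494188e+02 -1.80604943e+02  6.69047361e-04] [[-2.3, -0.5], [1.0, 1.8], [0.9, 0.7], [0.8, 1.2], [0.0, -0.6], [-2.6, -1.0]]
board [ 603.6380572  -326.51615646   21.        ] [ 439.60777951 -334.75703745   21.        ] pred [[ 608.94303672 -324.35178965   21.        ]
 [ 443.13743124 -332.38305317   21.        ]]
grasp [[ 519.55774745 -275.6049221     0.        ]]
```

```bash
python3 steer.py '[[[0, 0, 0, -3, 3, 38, 1], [0, 0, 0, 0, 0, 38, 1], [0, 0, 0, 0, 0, 38, 1], [0, 0, 0, 0, 0, 38, 0.7], [0, 0, 0, 0, 0, 25, 0.6]]]'; python3 steer.py '[[[0, 0, 0, 0, 0, 15, 0.4], [0, 0, 0, 0, 0, 0, 0.2], [0, 0, 0, 0, 0, 0, 0], [0, 0, 0, 0, 0, 0, 0], [0, 0, 0, 0, 0, 0, 0]]]' 35;python3 steer.py '[[[0, 0, 0, 0, 0, 0, 0], [0, 0, 0, 0, 0, 0, 0], [0, 0, 0, 0, 0, 0, 0]]]'
```

```text
clock: 1.82
eef_pos: [514.4, -278.3, 72.8]
tcp_rot: [-3.14, 0.003, -0.007]
contact_force: [-0.5, 0.0, 0.2]
opening: 0.749
grasp_force: 0.0
clock: 2.23
eef_pos: [516.9, -278.9, 62.4]
tcp_rot: [3.141, -0.001, -0.006]
contact_force: [-1.7, 0.2, -3.8]
opening: 0.121
grasp_force: 35.8
clock: 2.48
eef_pos: [516.9, -278.9, 62.3]
tcp_rot: [3.141, -0.001, -0.006]
contact_force: [-3.5, -1.8, 4.0]
opening: 0.114
grasp_force: 36.9
```

```bash
python3 steer.py '[[[0, 0, -0.028, 0, 0, 0, 0], [0, 0, -0.027, 0, 0, 0, 0], [0, 0, 0, 0, -10, 0, 0], [0, 0, 0, 0, -10, 0, 0], [0, 0, 0, 0, 0, 0, 0]]]'
python3 - <<'E'
from h import *
im=vision.grab_frame("top")[:,:,::-1]
im=im[235:335,335:485]
cv2.imwrite("pics/c2.png",cv2.resize(im,None,fx=5,fy=5,interpolation=cv2.INTER_CUBIC)); print(status.sense()['eef_pos'],status.sense()['tcp_rot'])
E
```

```text
clock: 2.9
eef_pos: [516.8, -257.6, 62.2]
tcp_rot: [3.141, -0.002, 0.048]
contact_force: [2.8, 2.8, 6.2]
opening: 0.118
grasp_force: 36.9
[ 516.79745645 -257.69947736   62.22498181] [ 3.14155064e+00 -1.93048734e-03  4.83939218e-02]
```

View pics/c2.png

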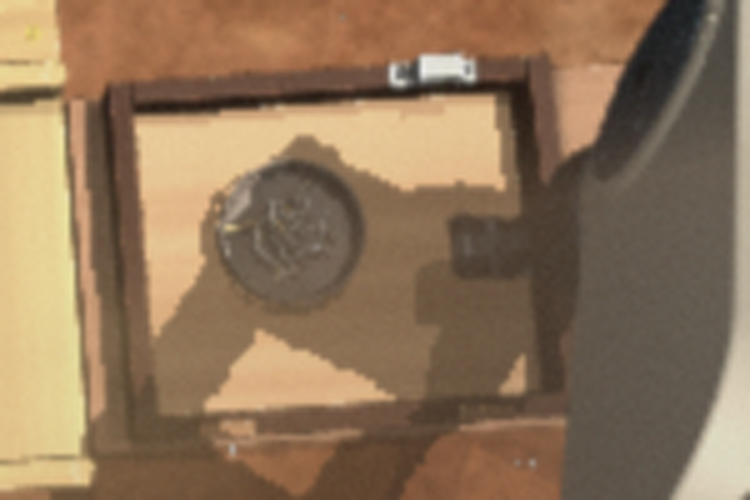

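Run:
```python
from h import *
cr=lambda L:[((u+.5)/5-.5+335,(v+.5)/5-.5+235) for u,v in L]
q=np.array([512.3,-44.7,.0484])
def loc(px,z):
    p=ray(cr([px])[0],"top",z)[:2]-q[:2]; c,s=np.cos(q[2]),np.sin(q[2]); return (c*p[0]+s*p[1],-s*p[0]+c*p[1])
for px,z in [((112,87),67),((330,72),67),((525,57),67),((130,441),67),((300,430),67),((420,423),67),((66,63),62),((64,89),62),((20,92),62),((92,459),62),((20,464),62),((92,485),62),((75,103),21),((97,450),21)]:
    print(px,z,np.round(loc(px,z),1))
im=cv2.imread("pics/c2.png")
for u in (20,45):
  print(u,im[70:110:2,u].mean(1).astype(int).tolist(), im[445:490:2,u].mean(1).astype(int).tolist())
for u in (250,):
  print(u,im[60:110:2,u].mean(1).astype(int).tolist(), im[400:450:2,u].mean(1).astype(int).tolist())
```

```text
(112, 87) 67 [ 79.5 -19.7]
(330, 72) 67 [  79.9 -118.5]
(525, 57) 67 [  81. -207.]
(130, 441) 67 [-77.9 -15.2]
(300, 430) 67 [-77.9 -90. ]
(420, 423) 67 [ -78.2 -142.8]
(66, 63) 62 [92.7 -0. ]
(64, 89) 62 [80.8  1.8]
(20, 92) 62 [80.7 21.8]
(92, 459) 62 [-84.7   1.8]
(20, 464) 62 [-84.9  33.6]
(92, 485) 62 [-95.9   2.6]
(75, 103) 21 [79.8 -5.4]
(97, 450) 21 [-81.6  -3.3]
20 [197, 198, 199, 197, 196, 197, 188, 170, 148, 119, 98, 79, 66, 63, 64, 67, 83, 110, 138, 160] [187, 187, 186, 185, 181, 178, 173, 163, 156, 158, 170, 181, 187, 187, 188, 187, 186, 186, 185, 177, 165, 151, 138]
45 [200, 201, 205, 207, 206, 205, 189, 160, 129, 95, 76, 66, 61, 68, 93, 124, 154, 166, 164, 167] [191, 191, 192, 190, 180, 163, 153, 160, 175, 186, 187, 186, 187, 186, 185, 185, 184, 185, 185, 169, 147, 125, 115]
250 [123, 122, 121, 120, 111, 101, 91, 84, 83, 81, 83, 84, 84, 83, 84, 88, 84, 70, 54, 39, 31, 32, 39, 53, 85] [180, 179, 178, 174, 158, 137, 117, 103, 100, 108, 125, 142, 148, 147, 149, 152, 151, 145, 136, 132, 134, 134, 127, 118, 109]
```

```bash
python3 steer.py '[[[0, 0, 0, -2, -4, 0, 0], [0, 0, 0, 0, -10, 0, 0], [0, 0, 0, 0, -10, 0, 0], [0, 0, 0, 0, -10, 0, 0], [0, 0, 0, 0, 0, 0, 0]]]'; python3 steer.py '[[[0, 0, 0, 0, -12, 0, 0], [0, 0, 0, 0, -12, 0, 0], [0, 0, 0, 0, -12, 0, 0], [0, 0, 0, 0, 0, 0, 0]]]'; python3 -c "
from rig import r, vision, status
print(status.sense()['wrist_torque'])"
```

```text
clock: 3.37
eef_pos: [513.0, -224.1, 62.2]
tcp_rot: [3.141, -0.002, 0.049]
contact_force: [1.9, 2.5, 8.1]
opening: 0.119
grasp_force: 37.3
clock: 3.7
eef_pos: [511.3, -187.8, 62.2]
tcp_rot: [3.141, -0.002, 0.049]
contact_force: [2.0, 4.2, 8.9]
opening: 0.117
grasp_force: 37.4
[ 0.70944721 -0.30045498 -0.09224525]
```

```bash
for i in 1; do python3 steer.py '[[[0, 0, 0, 0, -14, 0, 0], [0, 0, 0, 0, -14, 0, 0], [0, 0, 0, 0, -14, 0, 0], [0, 0, 0, 0, -14, 0, 0], [0, 0, 0, 0, 0, 0, 0]]]'; python3 steer.py '[[[0, 0, 0, 0, -14, 0, 0], [0, 0, 0, 0, -14, 0, 0], [0, 0, 0, 0, -14, 0, 0], [0, 0, 0, 0, -14, 0, 0], [0, 0, 0, 0, 0, 0, 0]]]'; python3 steer.py '[[[0, 0, 0, 0, -10, 0, 0], [0, 0, 0, 0, -10, 0, 0], [0, 0, 0, 0, 0, 0, 0]]]'; done
python3 - <<'E'
from h import *
print(status.sense()['wrist_torque'])
im=vision.grab_frame("top")[:,:,::-1][195:345,235:435]
cv2.imwrite("pics/c3.png",cv2.resize(im,None,fx=4,fy=4,interpolation=cv2.INTER_CUBIC))
E
```

```text
clock: 4.12
eef_pos: [508.5, -131.3, 62.2]
tcp_rot: [3.141, -0.002, 0.049]
contact_force: [2.5, 8.3, 9.2]
opening: 0.117
grasp_force: 37.6
clock: 4.53
eef_pos: [506.1, -75.7, 62.3]
tcp_rot: [3.141, -0.003, 0.05]
contact_force: [2.9, 4.3, 5.2]
opening: 0.115
grasp_force: 36.8
clock: 4.78
eef_pos: [504.9, -56.2, 62.2]
tcp_rot: [3.141, -0.002, 0.05]
contact_force: [1.5, 1.0, 7.7]
opening: 0.112
grasp_force: 37.3
[-0.30426883 -0.11104388 -0.02492226]
```

View pics/c3.png

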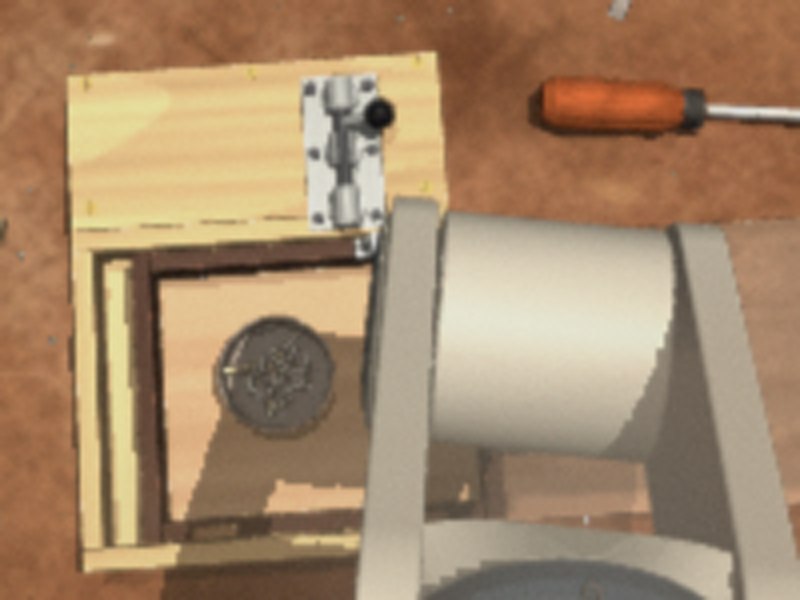

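```bash
python3 steer.py '[[[0, 0, 0, 0, -9, 0, 0], [0, 0, 0, 0, -8, 0, 0], [0, 0, 0, 0, 0, 0, 0]]]'; python3 steer.py '[[[0, 0, 0, 0, 0, 2, 0], [0, 0, 0, 0, 0, 2, 0], [0, 0, 0, 0, 0, 0, 0]]]'; python3 steer.py '[[[0, 0, 0, 0, -3, 0, 0], [0, 0, 0, 0, 0, 0, 0]]]'
```

```text
clock: 5.08
eef_pos: [502.7, -39.2, 61.3]
tcp_rot: [-3.142, 0.0, 0.049]
contact_force: [-0.5, 0.4, -6.2]
opening: 0.117
grasp_force: 35.8
clock: 5.33
eef_pos: [502.5, -39.8, 58.2]
tcp_rot: [-3.141, 0.001, 0.048]
contact_force: [-7.5, 2.3, 22.3]
opening: 0.116
grasp_force: 39.3
clock: 5.5
eef_pos: [503.2, -37.8, 58.2]
tcp_rot: [3.14, -0.0, 0.049]
contact_force: [-3.5, -6.3, 16.6]
opening: 0.111
grasp_force: 38.5
```

```bash
python3 steer.py '[[[0, 0, 0, 0, -1, -0.7, 0], [0, 0, 0, 0, 0, 0, 0]]]';python3 steer.py '[[[0, 0, 0, 0, -2, 0, 0], [0, 0, 0, 0, 0, 0, 0]]]';python3 steer.py '[[[0, 0, 0, 0, -2, 0, 0], [0, 0, 0, 0, 0, 0, 0]]]'
```

```text
clock: 5.67
eef_pos: [502.9, -36.4, 58.2]
tcp_rot: [3.141, 0.0, 0.049]
contact_force: [-2.8, -3.9, 8.2]
opening: 0.115
grasp_force: 37.2
clock: 5.83
eef_pos: [503.1, -34.5, 58.2]
tcp_rot: [3.141, -0.0, 0.049]
contact_force: [-0.3, -6.2, 7.3]
opening: 0.121
grasp_force: 37.0
clock: 6.0
eef_pos: [502.9, -33.8, 58.2]
tcp_rot: [3.139, -0.0, 0.05]
contact_force: [-2.0, -17.7, 7.0]
opening: 0.115
grasp_force: 37.3
```

```bash
python3 steer.py '[[[0, 0, 0, 0, -1, 0, 0], [0, 0, 0, 0, 0, 0, 0], [0, 0, 0, 0, 1.5, 0, 0.3], [0, 0, 0, 0, 0, 0, 0.5], [0, 0, 0, 0, 0, -5, 0.5]]]';python3 steer.py '[[[0, 0, 0, 0, 0, -30, 0.5], [0, 0, 0, 0, 0, -35, 0.5], [0, 0, 0, 0, 0, -35, 0.5], [0, 0, 0, 0, 0, -35, 0.5], [0, 0, 0, 0, 0, 0, 0.5]]]';python3 steer.py '[[[0, 0, 0, 36, -7, 0, 0.5], [0, 0, 0, 36, -7, 0, 0.5], [0, 0, 0, 36, -7, 0, 0.5], [0, 0, 0, 36, -7, 0, 0.5], [0, 0, 0, 0, 0, 0, 0.5]]]'; python3 steer.py '[[[0, 0, -0.12, 0, 0, 0, 0.5], [0, 0, -0.12, 0, 0, 0, 0.5], [0, 0, -0.12, 0, 0, 0, 0.5], [0, 0, -0.12, 0, 0, 0, 0.5], [0, 0, -0.12, 0, 0, 0, 0.5]]]' | grep tcp;python3 steer.py '[[[0, 0, -0.12, 0, 0, 0, 0.5], [0, 0, -0.12, 0, 0, 0, 0.5], [0, 0, -0.12, 0, 0, 0, 0.5], [0, 0, -0.12, 0, 0, 0, 0.5], [0, 0, -0.12, 0, 0, 0, 0.5]]]'| grep tcp;python3 steer.py '[[[0, 0, -0.12, 0, 0, 0, 0.5], [0, 0, -0.12, 0, 0, 0, 0.5], [0, 0, -0.12, 0, 0, 0, 0.5], [0, 0, -0.01, 0, 0, 0, 0.5], [0, 0, 0, 0, 0, 0, 0.5]]]'
python3 - <<'E'
from h import *
im=vision.grab_frame("wrist");cv2.imwrite("pics/w2.png",im[:,:,::-1])
E
```

```text
clock: 6.42
eef_pos: [502.0, -32.3, 62.2]
tcp_rot: [-3.141, 0.002, 0.048]
contact_force: [-0.5, -0.2, 0.0]
opening: 0.496
grasp_force: 0.0
clock: 6.83
eef_pos: [506.3, -32.2, 204.4]
tcp_rot: [3.141, -0.01, 0.049]
contact_force: [1.0, -1.5, 0.2]
opening: 0.503
grasp_force: 0.0
clock: 7.25
eef_pos: [650.9, 4.6, 197.7]
tcp_rot: [-3.141, -0.004, 0.05]
contact_force: [-0.9, -0.3, 0.1]
opening: 0.508
grasp_force: 0.0
tcp_rot: [-3.141, 0.0, 0.655]
tcp_rot: [-3.141, -0.0, 1.255]
clock: 8.5
eef_pos: [645.0, 2.9, 197.6]
tcp_rot: [-3.141, -0.0, 1.616]
contact_force: [0.1, 0.2, 0.2]
opening: 0.497
grasp_force: 0.0
```

View pics/w2.png

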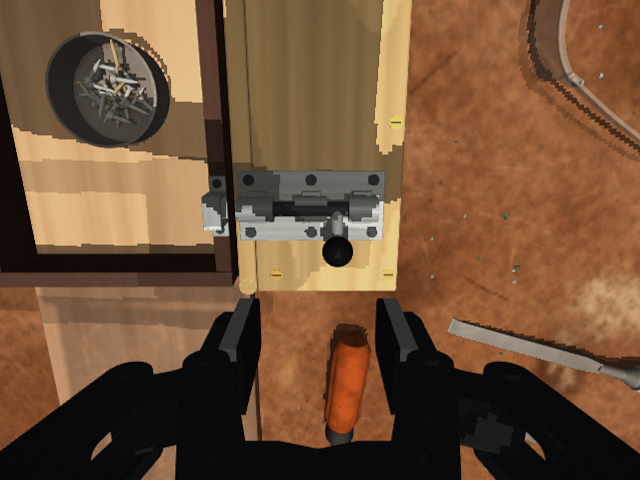

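The wrist view shows the drawer home, with the keep at (215,212) in line with the bolt and the tin upright. The ball is at (338,251), the plate corners are about (240,171), (384,171), (383,240) and (240,241), and the deck corner is at (397,291).

Run:
```python
from h import *
P=[(85,82,64),(173,82,64),(173,38,64),(85,38,64),(187,0,62)]
q,e=fit(P,[(239,170),(384,171),(383,240),(240,241),(397,291)],"wrist",[510,-45,.05]);print(q,e.round(1).tolist())
P=[(83,0,62),(187,0,62)]
cp=vision.camera_params("wrist")
# ball: angle phi from upright
def f(v):
    x,phi=v; return (proj(place(q,[x,60-27*np.sin(phi),71.5+27*np.cos(phi)]),"wrist",cp)[0]-[338,251])
s=least_squares(f,[147,1.0],x_scale=[10,1]);print("x,phi",s.x,s.fun)
x,phi=s.x;b=place(q,[x,60-27*np.sin(phi),71.5+27*np.cos(phi)])[0];print("ball",b)
c=status.sense();Rt=R.from_euler('xyz',c['tcp_rot']).as_matrix();print("in tool",Rt.T@(b-c['eef_pos']),c['eef_pos'])
```

```text
[ 5.13075233e+02 -4.40175698e+01  4.13917478e-02] [[-0.6, 0.1], [-0.2, -0.4], [-2.6, 0.1], [2.0, -1.2], [1.4, 2.9]]
x,phi [144.89087052   0.91672718] [-9.09494702e-13 -1.42108547e-13]
ball [6.56245879e+02 5.17371592e-01 8.79273608e+01]
in tool [ -2.87535448  11.14842735 109.77265229] [645.0330533    2.87250514 197.70584771]
```

```bash
python3 steer.py '[[[0, 0, 0, -1.5, 5, 20, 0.5], [0, 0, 0, -1.5, 5.5, 20, 0.5], [0, 0, 0, 0, 0, 20, 0.5], [0, 0, 0, 0, 0, 20, 0.5], [0, 0, 0, 0, 0, 18, 0.5]]]';python3 steer.py '[[[0, 0, 0, 0, 0, 0, 0.4], [0, 0, 0, 0, 0, 0, 0.2], [0, 0, 0, 0, 0, 0, 0.1], [0, 0, 0, 0, 0, 0, 0.1], [0, 0, 0, 0, 0, 0, 0.1]]]' 20
python3 - <<'E'
from h import *
s=status.sense();print(s['opening']*85,s['grasp_force'],s['contact_force'])
im=vision.grab_frame("wrist")[:,:,::-1][130:430,170:470];
t=vision.grab_frame("scene")[:,:,::-1][210:290,260:360]
cv2.imwrite("pics/w3.png",np.hstack([im,cv2.resize(t,None,fx=3.75,fy=3.75,interpolation=cv2.INTER_CUBIC)]))
E
```

```text
clock: 8.97
eef_pos: [655.6, 0.2, 98.7]
tcp_rot: [-3.141, -0.0, 1.615]
contact_force: [0.2, -1.0, -0.1]
opening: 0.502
grasp_force: 0.0
clock: 9.38
eef_pos: [656.1, 0.5, 100.9]
tcp_rot: [3.141, -0.0, 1.618]
contact_force: [-0.4, 4.1, -2.3]
opening: 0.189
grasp_force: 19.6
16.10151658497314 19.634521007537842 [-0.41741203  4.11219273 -2.2717403 ]
```

View pics/w3.png

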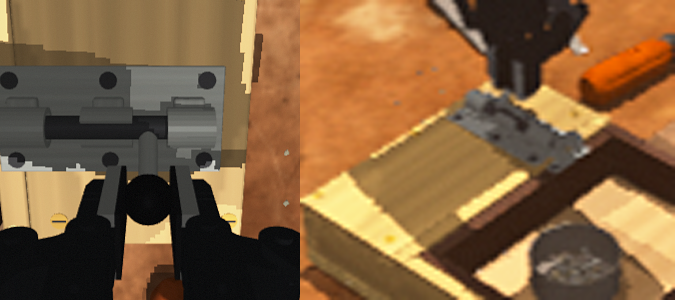

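```bash
python3 steer.py '[[[0, 0, 0, 4.1, 0, -4.3, 0.1], [0, 0, 0, 0, 0, 0, 0.1]]]';python3 steer.py '[[[0, 0, 0, 5.7, 0, -3.6, 0.1], [0, 0, 0, 0, 0, 0, 0.1]]]';python3 steer.py '[[[0, 0, 0, 6.3, 0, -2.2, 0.1], [0, 0, 0, 0, 0, 0, 0.1]]]';python3 steer.py '[[[0, 0, 0, 5.4, 0, -0.5, 0.1], [0, 0, 0, 0, 0, 0, 0.1]]]'
```

```text
clock: 9.65
eef_pos: [655.9, 4.6, 105.2]
tcp_rot: [3.141, 0.0, 1.619]
contact_force: [0.8, 1.0, -3.3]
opening: 0.19
grasp_force: 19.8
clock: 9.82
eef_pos: [655.6, 10.4, 108.7]
tcp_rot: [3.141, 0.0, 1.619]
contact_force: [-0.9, -0.3, -0.1]
opening: 0.187
grasp_force: 19.7
clock: 9.98
eef_pos: [655.3, 16.9, 110.7]
tcp_rot: [3.141, 0.0, 1.619]
contact_force: [-1.0, -1.2, 0.9]
opening: 0.186
grasp_force: 19.8
clock: 10.15
eef_pos: [655.1, 22.2, 111.1]
tcp_rot: [3.141, 0.0, 1.619]
contact_force: [-0.6, -2.7, 2.2]
opening: 0.189
grasp_force: 20.0
```

```bash
python3 steer.py '[[[0, 0, 0, 0, -7, 0, 0.1], [0, 0, 0, 0, -7, 0, 0.1], [0, 0, 0, 0, -7, 0, 0.1], [0, 0, 0, 0, 0, 0, 0.1]]]';python3 steer.py '[[[0, 0, 0, 0, -5, 0, 0.1], [0, 0, 0, 0, -4, 0, 0.1], [0, 0, 0, 0, 0, 0, 0.1]]]';python3 steer.py '[[[0, 0, 0, 0, -3, 0, 0.1], [0, 0, 0, 0, 0, 0, 0.1]]]'
```

```text
clock: 10.48
eef_pos: [632.3, 20.4, 110.8]
tcp_rot: [-3.141, 0.0, 1.619]
contact_force: [-1.6, -2.1, 3.9]
opening: 0.185
grasp_force: 20.2
clock: 10.73
eef_pos: [624.1, 20.0, 110.8]
tcp_rot: [-3.141, 0.0, 1.619]
contact_force: [-1.3, -1.5, 4.6]
opening: 0.191
grasp_force: 20.2
clock: 10.9
eef_pos: [623.5, 20.1, 111.0]
tcp_rot: [3.137, 0.0, 1.619]
contact_force: [7.3, -1.8, -0.6]
opening: 0.192
grasp_force: 20.1
```

```bash
python3 steer.py '[[[0, 0, 0, 0, -1, 0, 0.1], [0, 0, 0, 0, 0, 0, 0.1]]]';python3 steer.py '[[[0, 0, 0, -5.4, 1, 0.5, 0.1], [0, 0, 0, -6.3, 0, 2.2, 0.1], [0, 0, 0, 0, 0, 0, 0.1]]]';python3 steer.py '[[[0, 0, 0, -5.7, 0, 3.6, 0.1], [0, 0, 0, -4.1, 0, 4.3, 0.1], [0, 0, 0, 0, 0, 0, 0.1]]]';python3 steer.py '[[[0, 0, 0, -2.3, 0, 3.5, 0.1], [0, 0, 0, -1.6, 0, 3.6, 0.1], [0, 0, 0, 0, 0, 0, 0.1]]]'
```

```text
clock: 11.07
eef_pos: [623.3, 20.1, 111.1]
tcp_rot: [3.136, -0.0, 1.619]
contact_force: [9.9, -0.9, -1.3]
opening: 0.188
grasp_force: 20.1
clock: 11.32
eef_pos: [624.1, 8.5, 107.8]
tcp_rot: [3.138, -0.001, 1.618]
contact_force: [5.9, 1.6, -0.9]
opening: 0.185
grasp_force: 20.1
clock: 11.57
eef_pos: [624.6, -1.5, 99.9]
tcp_rot: [3.138, -0.001, 1.618]
contact_force: [6.7, 0.3, 0.4]
opening: 0.187
grasp_force: 20.5
clock: 11.82
eef_pos: [624.8, -5.4, 92.8]
tcp_rot: [3.138, -0.0, 1.618]
contact_force: [7.3, -0.6, 1.4]
opening: 0.187
grasp_force: 21.0
```

```bash
python3 steer.py '[[[0, 0, 0, -0.5, 1, 2, 0.1], [0, 0, 0, 0, 0, 0, 0.1], [0, 0, 0, 0, 0, 1, 0.1], [0, 0, 0, 0, 0, 0, 0.1]]]';python3 steer.py '[[[0, 0, 0, 0, 0, 0, 0.3], [0, 0, 0, 0, 0, 0, 0.45], [0, 0, 0, 0, 0, -10, 0.5], [0, 0, 0, 0, 0, -30, 0.5], [0, 0, 0, 0, 0, -35, 0.5]]]';python3 steer.py '[[[0, 0, 0, 0, 0, -35, 0.5], [0, 0, 0, 0, 0, -10, 0.5], [0, 0, 0, 0, 0, 0, 0.5]]]'
python3 - <<'E'
from h import *
im=vision.grab_frame("wrist");cv2.imwrite("pics/w4.png",im[:,:,::-1])
E
```

```text
clock: 12.15
eef_pos: [625.1, -5.7, 91.0]
tcp_rot: [3.14, -0.0, 1.618]
contact_force: [0.6, -0.4, 13.1]
opening: 0.19
grasp_force: 21.8
clock: 12.57
eef_pos: [621.8, -5.7, 163.5]
tcp_rot: [-3.135, -0.001, 1.619]
contact_force: [0.4, 0.0, 0.6]
opening: 0.503
grasp_force: 0.0
clock: 12.82
eef_pos: [625.7, -5.7, 213.7]
tcp_rot: [3.136, 0.0, 1.619]
contact_force: [0.0, 0.7, 0.3]
opening: 0.504
grasp_force: 0.0
```

View pics/w4.png

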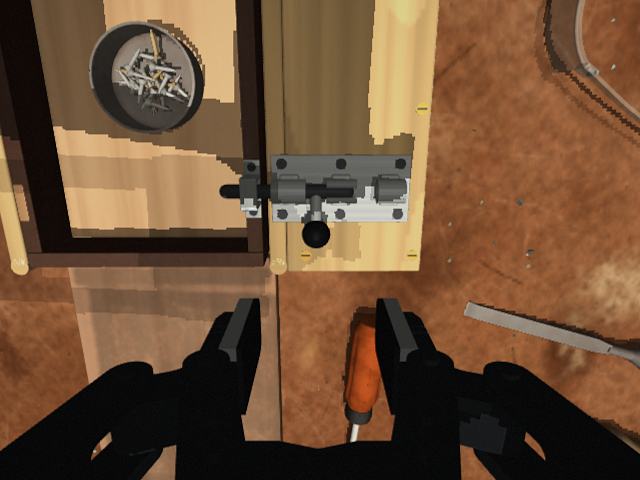

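The bolt passes through the keep (tip at 222,190) and the ball is lowered at (316,234). I'll check both numerically.

Run:
```python
from h import *
P=[(85,82,64),(173,82,64),(173,38,64),(85,38,64)]
cp=vision.camera_params("wrist")
q,e=fit(P,[(271,155),(411,154),(408,222),(271,222)],"wrist",[510,-45,.05],cp)
s=least_squares(lambda v:proj(place(q,[v[0],60-27*np.sin(v[1]),71.5+27*np.cos(v[1])]),"wrist",cp)[0]-[316,234],[115,1.],x_scale=[10,1]);print("x,phi",s.x,s.fun,e.round(1).tolist())
```

```text
x,phi [113.06891919   1.2188078 ] [5.68434189e-14 2.84217094e-14] [[0.2, -0.4], [-0.3, 0.2], [-1.4, -0.2], [2.5, 0.3]]
```

```bash
python3 -c "
from rig import r, vision, status
print(r.sign_off())"
```

```text
the job is handed in; nothing more can be done
None
```

The drawer is fully home against the back with the tin still standing, the bolt is shot through the keep, and the knob is turned down to its lowered stop. The job was handed in at about 13 s of the 62 s limit, and I did not touch the screwdriver, tape measure or pine offcut.

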